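Clamp a glass counting chamber in the bench micrometer with the ratchet

ROBOT

A 7-joint arm with a two-finger parallel gripper is mounted at the origin on a cart in front of the work surface, level with it; the furniture and walls round the work are solid. World frame = base frame: x ahead of the robot, y to its left, z up, the work surface at z = 0. Lengths are in mm, angles in degrees, forces in N, time in s.
With the tool pointing down it reaches from about 375 to 925 mm from the base axis. Payload 3.1 kg.
Tool frame: the origin (TCP) lies on the centre line of the jaws, within the pads' length; the fingertips stand 19 mm ahead of it and the grasp point (between the pads) is the TCP; z points along the fingers, y is the direction in which the jaws open and shut (so a half turn about z gives the same grasp; the last joint's range is limited). The gripper opens to 85 mm and grips with 20 to 120 N. Pads are 22 mm wide; open, the fingers measure 114 mm over their backs; the gripper's body (76 mm by 85 mm) begins 54 mm behind the grasp point. The pads swing forward as they close: fully open they stand 13 mm farther back than shut.
Start: joints at [-71.895, 21.939, 2.515, 91.553, -1.026, 66.532, -2.859], TCP at [261.338, 595.152, 250.269] pointing down, gripper open.
Joint ranges: [-149.38, 149.38], [-23.57, 123.04], [-84.95, 90], [0, 143.3], [-89.99, 269.99], [3.08, 112.72], [-163.45, 163.45]. Speed limits (degrees/s): [159.86, 159.86, 180, 180, 180, 180, 180].

INTERFACE

Orientations are given as [roll, pitch, yaw] about the fixed x, y, z axes, in that order (R = Rz(yaw) Ry(pitch) Rx(roll)).
In Python, from station import robot gives the robot as it stands.
- The arm moves only by the tool drive_tool, never from a script. Its argument "commands" is text: rows parted by semicolons, each of 7 numbers parted by spaces: the shift along the world's x, y, z in units of 25 mm (1.0 is 25 mm), then the turn, a rotation vector about the world's x, y, z in units of 6 degrees (1.0 is 6 degrees), then the closure in counts, from 0 (fully open) to 255 (shut). In form: x y z ax ay az claw; .... A call has 1 to 12 rows; each row is the pose to reach, as a shift and turn from the pose commanded when the call began; what a row does not reach only later rows make up. A row lasts 1/12 s, in which the tool goes at most 41.7 mm and 7.16 degrees, less where a joint would pass 70% of its speed; a pose out of reach is approached as far as the arm can. A call with a gripper value outside its range is refused whole. The fingers move at their own pace and stop on an object; "grip_force" is the grip in N (left out, the last holds). Time passes only in rows, so rows that repeat a pose let the fingers close. It gives the time, the measured TCP pose, the force and the opening at its end, in the units of the state.
- robot.get_state(): the state, without advancing time (a new reading comes with each control period).
- robot.snapshot(name): name is "side" or "top"; returns the picture (400x640x3 uint8, red, green, blue); there is no depth.
- robot.camera_params(name): a dict with "fov_y" (degrees; the focal length in pixels is half the picture's height over the tangent of half this angle, whatever the lens; pixels are square), "cx", "cy" (the principal point, pixels), "distortion" ([k1, k2, p1, p2, k3] as OpenCV has them; the pictures are not rectified), "R" (3x3) and "t" (3): a world point X has camera coordinates R X + t. Camera axes: x right, y down, z forward; pixel columns grow to the right and rows downward; lengths in mm; the calibration is good to about 2 mm. A picture is of the moment at which its call begins. camera_params takes no time and is no camera call.
- robot.hand_in(): hands the job in, once; it reports no verdict.
The state is a dict: "time_s": time; "joint_positions": joint angles; "joint_vel": joint speeds; "effort": joint torques, N m; "tcp_pos": TCP position; "tool_rot": TCP orientation; "force": force on the tool from outside, world axes, zero at the start; "moment": the same for the moment, N m; "width": finger opening in mm.
Only numpy, scipy, OpenCV 4.12 (cv2) and the standard library are available. Lean on these libraries where they do the work, as an engineer would, in place of code of your own. Each camera call takes 0.05 s, during which the arm holds its last target.

TASK

Lay the glass counting chamber lengthways on the bench micrometer's narrow steel rest and slide it in under the raised spindle until its end sits flush against the end stop, without ramming it. Then screw the spindle down with the ratchet knob at the very top (clockwise seen from above), letting your hand follow the knob down so that you neither hold it up nor press on it, until the ratchet slips because the glass is clamped; about an eighth of a turn of slip is right, never more than a quarter turn. Never squeeze the glass hard, and leave it clamped there for the reading with your hand off and the things around undisturbed.

Things in the scene. Friction and masses are not known exactly. Their poses are not given: they have to be found in the camera images.
- glass (a point): Loose counting chamber: a clear thick glass plate, 35 x 75 x 4 mm, about 40 g and fragile (over 18 N from the spindle would damage it), flat on the bench at the right. The point is its centre, half-way up; y axis along the 75 mm length, x along the 35 mm width, z up. Grasp it across the 35 mm width.
- chamber: The same glass plate; origin at the centre of its underside, axes as above.
- micrometer: Upright bench micrometer, fixed: light grey cast base (x -100 to +80 mm, 74 mm wide, top 18 mm up), steel rest, and a column at the back whose arm carries the vertical spindle. Origin on the bench under the spindle axis; x axis along the rest towards stop and column (away from the robot), y left, z up.
- rest_front (a point): Front end of the rest's top, on its centre line, 94 mm before the spindle axis and 44 mm above the bench; axes as the micrometer's. The rest is a straight bar 18 mm wide and 20 mm high from here to the stop. The glass overhangs it 8 mm on each side, so it can be held by its edges, or pushed at its front end with a finger on each side of the bar.
- stop_face (a point): Foot of the end stop's face on the rest's centre line, 44 mm above the bench, 14 mm behind the spindle axis; axes as the micrometer's. When the glass is home its centre is 37.5 mm and its front end 75 mm in front of this point. Arm, boss and thimble come within 17 mm in front of the spindle axis, from 78 mm up, so a hand pointing down stays clear by laying the glass short and pushing its front end.
- stop_block: The steel end stop, 8 x 40 x 14 mm, standing 10 mm above the rest; origin at the centre of its underside.
- spindle: Vertical spindle with a flat foot 12 mm across; origin at the centre of the foot's lower face. It slides without turning and starts 7 to 10 mm above the rest (3 to 6 mm above the glass). A clockwise turn of the thimble lowers it 10 mm (1.59 mm per rad); thimble and knob ride down with it. The screw is stiff, about 0.045 N m.
- knob (a point): Centre of the ratchet knob: topmost knurled steel cylinder, 20 mm across, 28 mm high, axis vertical, 139 mm above the spindle's foot. Under it an 8 mm neck, then the wider thimble (26 mm), not to be touched. It drives the thimble through a clutch that slips at 0.059 N m, clamping with 9 to 12 N. Holding the knob up by 7 N while turning makes it slip too soon; pressing adds to the force on the glass.
- ratchet (a joint): How far the ratchet knob has slipped on the thimble, rad; 0 at the start, grows when the knob turns clockwise while the thimble stands still.
- tally_counter: bystander: small metal hand tally counter, 58 x 72 x 22 mm, loose, in front of the centrifuge's right edge
- curved_forceps: bystander: curved steel forceps, 108 x 34 x 8 mm, loose, near the bench's front edge
- bench_timer: bystander: square bench timer, 66 x 66 x 17 mm, loose, at the right near the front edge
- coverslip_box: bystander: small box of cover slips, 32 x 32 x 22 mm, loose, at the left

How it is judged:
By the outcome, as a careful person would: the job done as asked, in the order asked, and still so for the second after the job is handed in, with the robot touching nothing.
It also fails if it takes over 72 s, if anything falls off the work surface, if the arm or the gripper's body presses on something with over 40 N, if the wrist force passes 120 N, or if a joint passes its speed limit or range.

## Working session

There is one attempt and no reset: what is moved stays moved. The work goes in short steps, Python scripts to look and compute and a tool call to move; the robot and the scene stay as the last step left them, time stands still between calls to the robot, and variables do not carry over. Pictures are saved under pics/ and viewed, and the job is handed in when it is done.

Besides the shell and the picture viewer there is one more tool, called after ">>>" as name(argument=value, ...) on one line, values as JSON. drive_tool: Moves the arm, as the interface text tells. Its arguments: {"type":"object","properties":{"commands":{"type":"string"},"grip_force":{"type":"number"}},"required":["commands"]}

```bash
ls; mkdir -p pics
python3 - <<'E'
from station import robot
import cv2
s=robot.get_state(); print({k:s[k] for k in('time_s','tcp_pos','tool_rot','force','width')})
for n in('side','top'):
    p=robot.camera_params(n); print(n,p)
    cv2.imwrite(f'pics/{n}0.png',robot.snapshot(n)[:,:,::-1])
E
```

```text
pics
{'time_s': 0.0, 'tcp_pos': array([260.99810808, 594.32181209, 248.87570202]), 'tool_rot': array([-1.79849597e+02,  8.15452150e-03,  1.56298047e+02]), 'force': array([ 0.09691802, -0.0025879 , -0.12948875]), 'width': 85.32340124550976}
side {'fov_y': 43.75732787280122, 'cx': 318.0608957611266, 'cy': 202.68286583947082, 'distortion': array([-0.09326452,  0.        ,  0.        ,  0.        ,  0.        ]), 'R': array([[ 0.97967871,  0.20025362, -0.01131841],
       [ 0.17003284, -0.85911586, -0.48270981],
       [-0.10638821,  0.47097603, -0.87570722]]), 't': array([-465.98062808, -119.12695469, 1609.09037213])}
top {'fov_y': 42.32060280373956, 'cx': 320.10070995102956, 'cy': 190.356950514141, 'distortion': array([-0.06073613,  0.        ,  0.        ,  0.        ,  0.        ]), 'R': array([[-0.0551863 , -0.99847283, -0.00254566],
       [-0.95687292,  0.05361498, -0.28551647],
       [ 0.28521692, -0.01332072, -0.95837042]]), 't': array([-102.92748439,  554.23841118, 1765.19465549])}
```

View pics/side0.png

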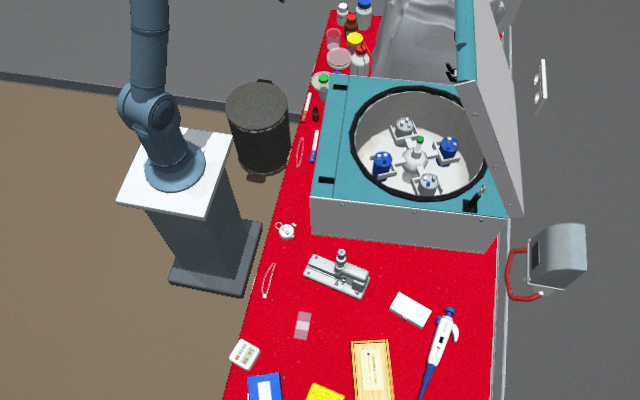

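View pics/top0.png

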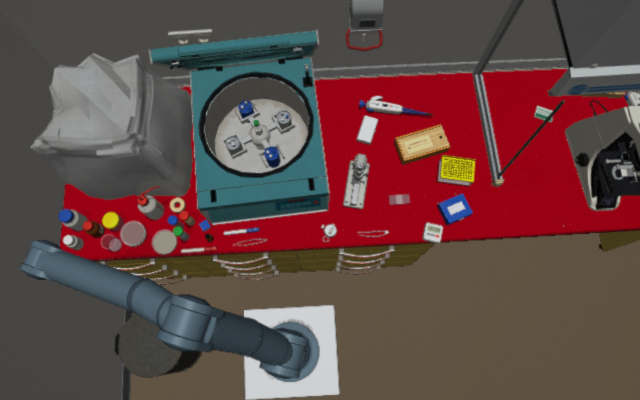

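```bash
cat > h.py <<'E'
import numpy as np,cv2
from station import robot
def K(n):
    p=robot.camera_params(n); f=200/np.tan(np.radians(p['fov_y']/2))
    return np.array([[f,0,p['cx']],[0,f,p['cy']],[0,0,1]]),p['distortion'],p['R'],p['t']
def ray(n,uv):
    k,d,R,t=K(n); u=cv2.undistortPointsIter(np.array(uv,float).reshape(-1,1,2),k,d,None,None,(3,100,1e-10))[:,0] if hasattr(cv2,'undistortPointsIter') else cv2.undistortPoints(np.array(uv,float).reshape(-1,1,2),k,d)[:,0]
    D=np.c_[u,np.ones(len(u))]@R; return -R.T@t,D
def onz(n,uv,z):
    c,D=ray(n,uv); return c+D*((z-c[2])/D[:,2])[:,None]
def proj(n,X):
    k,d,R,t=K(n); return cv2.projectPoints(np.array(X,float).reshape(-1,1,3),cv2.Rodrigues(R)[0],t,k,d)[0][:,0]
def tri(ua,ub):
    c1,D1=ray('side',[ua]);c2,D2=ray('top',[ub]);A=np.zeros((3,3));b=np.zeros(3)
    for c,D in((c1,D1[0]),(c2,D2[0])):
        D=D/np.linalg.norm(D);P=np.eye(3)-np.outer(D,D);A+=P;b+=P@c
    x=np.linalg.solve(A,b);return x,proj('side',x)[0]-ua,proj('top',x)[0]-ub
E
python3 - <<'E'
import cv2
a=cv2.imread('pics/side0.png');b=cv2.imread('pics/top0.png')
def c(im,x,y,w,h,s,n): cv2.imwrite(n,cv2.resize(im[y:y+h,x:x+w],None,fx=s,fy=s,interpolation=cv2.INTER_NEAREST))
c(a,260,240,120,100,6,'pics/s_c.png');c(b,330,140,100,80,8-1,'pics/t_c.png')
E
```

```text
(no output)
```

View pics/s_c.png

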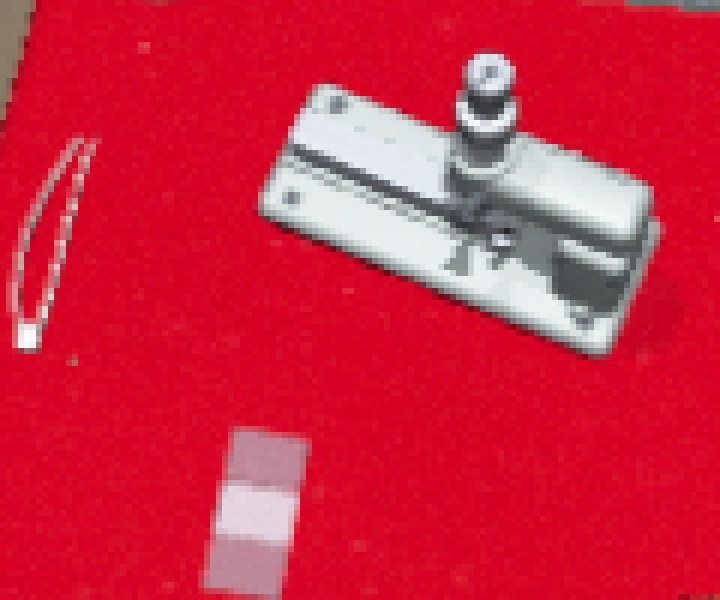

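View pics/t_c.png

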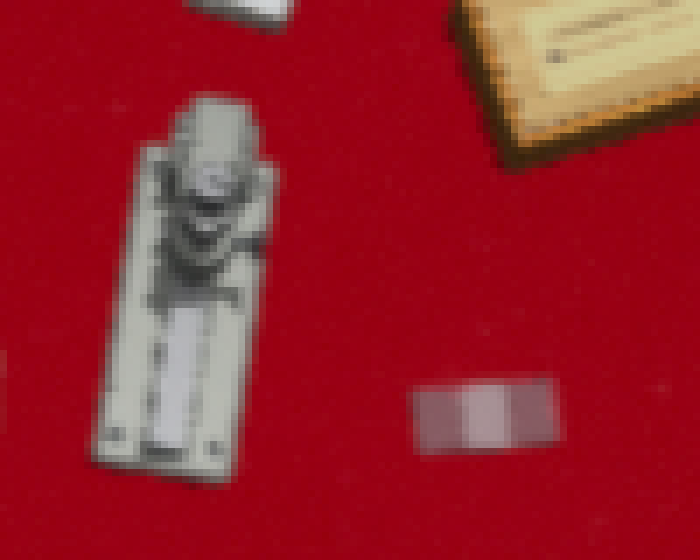

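```bash
cat > m.py <<'E'
from h import *
for n in('side','top'):
    k,d,R,t=K(n);print(n,(-R.T@t).round(0))
S=cv2.imread('pics/side0.png').astype(float);T=cv2.imread('pics/top0.png').astype(float)
def glass(n,im,box):
    x,y,w,h=box;g=im[y:y+h,x:x+w,1]; m=(g>45 if n=='top' else g>60).astype(np.uint8)
    nn,l,st,c=cv2.connectedComponentsWithStats(m);i=1+np.argmax(st[1:,4]);
    pts=np.argwhere(l==i)[:,::-1]+[x,y]
    P=onz(n,pts,3.)[:,:2];mu=P.mean(0);w_,v=np.linalg.eigh(np.cov(P.T));
    print(n,'glass',st[i],mu.round(1),'len',np.sqrt(12*w_).round(1),'yaw',np.degrees(np.arctan2(v[1,1],v[0,1])).round(1))
glass('side',S,(285,305,40,40));glass('top',T,(380,185,40,30))
def corners(im,box,off,s):pass
s=lambda x,y:(260+(x+.5)/6-.5,240+(y+.5)/6-.5)
tt=lambda x,y:(330+(x+.5)/7-.5,140+(y+.5)/7-.5)
print('base z18 side\n',onz('side',[s(322,84),s(258,207),s(603,350),s(661,228)],18).round(1))
print('base top z0 front; z18 back\n',onz('top',[tt(92,463),tt(231,484)],0).round(1),onz('top',[tt(140,145),tt(280,166)],18).round(1))
print('rest front side z44',onz('side',[s(300,120),s(287,148)],44).round(1),'top',onz('top',[tt(153,446),tt(186,450)],44).round(1))
print('rest far top',onz('top',[tt(166,305),tt(201,308)],44).round(1))
print('knob tri',tri(np.array(s(491,70)),np.array(tt(215,178))))
E
python3 m.py
```

```text
side [ 648. -767. 1346.]
top [  21. -109. 1850.]
side glass [  8   6  19  29 383] [ 518.4 -426.3] len [37.5 76.7] yaw 91.7
top glass [  9   9  21  11 209] [ 521.  -424.9] len [38.8 75.5] yaw 92.8
base z18 side
 [[ 506.6 -219.5   18. ]
 [ 489.8 -286.9   18. ]
 [ 660.6 -324.3   18. ]
 [ 677.7 -260.3   18. ]]
base top z0 front; z18 back
 [[ 507.7 -215.     0. ]
 [ 492.2 -287.6    0. ]] [[ 678.1 -251.7   18. ]
 [ 661.9 -326.    18. ]]
rest front side z44 [[ 502.9 -250.1   44. ]
 [ 499.9 -265.1   44. ]] top [[ 503.5 -244.6   44. ]
 [ 500.4 -261.5   44. ]]
rest far top [[ 579.3 -256.9   44. ]
 [ 576.6 -275.1   44. ]]
knob tri (array([ 594.04183022, -273.16648987,  197.76166658]), array([ 0.25818587, -0.13843282]), array([0.13584822, 0.16837375]))
```

Run:
```python
from h import *
s=lambda x,y:(260+(x+.5)/6-.5,240+(y+.5)/6-.5)
tt=lambda x,y:(330+(x+.5)/7-.5,140+(y+.5)/7-.5)
print('centrif bottom',onz('side',[(312,232),(497,249)],0).round(0))
print('front top L',tri(np.array((311.,199)),np.array((327.,192))))
print('front left(far) top',tri(np.array((328.,78)),np.array((195.,208))))
for z in (200,205): print(z,onz('side',[s(491,72)],z).round(1),onz('top',[tt(212,182)],z).round(1))
print(proj('top',[[594,-273.5,205]]),proj('side',[[594,-273.5,205]]))
print(robot.get_state()['joint_positions'])
T=cv2.imread('pics/top0.png');cv2.imwrite('pics/k.png',np.hstack([cv2.resize(T[150:190,340:380],(400,400),interpolation=0),cv2.resize(cv2.imread('pics/side0.png')[245:285,325:365],(400,400),interpolation=0)]))
```

```text
centrif bottom [[ 487. -144.    0.]
 [1035.  -93.    0.]]
front top L (array([ 494.42533026, -155.65896051,  227.29273224]), array([ 1.10887652, -0.60114089]), array([0.62871859, 0.76996203]))
front left(far) top (array([461.1311161 , 275.15060475, 217.94937638]), array([ 2.74755236, -1.58403258]), array([1.70408532, 2.38558015]))
200 [[ 593.7 -275.5  200. ]] [[ 591.9 -270.9  200. ]]
205 [[ 594.  -277.7  205. ]] [[ 590.2 -270.4  205. ]]
[[360.67575002 164.46209928]] [[341.72332307 250.07503817]]
[-71.89446911  21.98901664   2.50928316  91.64052571  -1.02475682
  66.53269431  -2.85757554]
```

View pics/k.png

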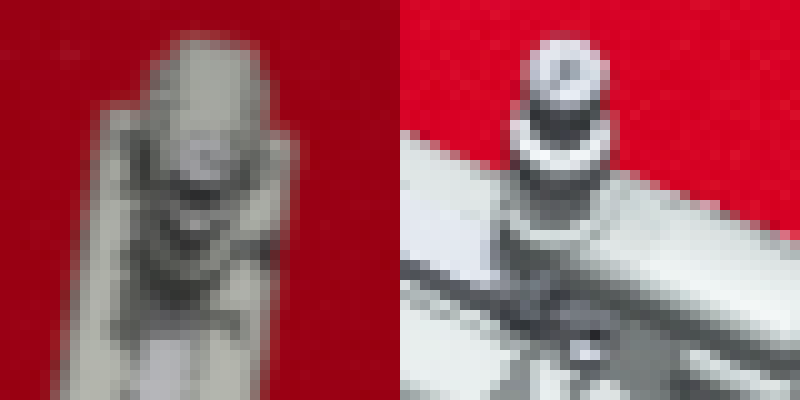

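>>> drive_tool(commands="0.4 -1.4 0.4 0 0 0 0;0.7 -2.8 0.8 0 0 0 0;1.1 -4.2 1.2 0 0 0 0;1.4 -5.6 1.6 0 0 0 0;1.8 -7 2 0 0 0 0;2.1 -8.4 2.4 0 0 0 0;2.5 -9.8 2.8 0 0 0 0;2.8 -11.2 3.2 0 0 0 0;3.2 -12.6 3.6 0 0 0 0;3.6 -14 4 0 0 0 0", grip_force=20)

```text
time_s: 0.93
tcp_pos: [351.1, 243.0, 350.2]
tool_rot: [-180.0, -0.0, 156.3]
force: [0.9, 0.0, 0.8]
width: 85.7
```

>>> drive_tool(commands="0.3 -1.4 0 0 0 -1 0;0.6 -2.8 0 0 0 -2 0;0.9 -4.2 0 0 0 -3 0;1.2 -5.6 0 0 0 -4 0;1.5 -7 0 0 0 -5 0;1.7 -8.4 0 0 0 -6 0;2 -9.8 0 0 0 -7 0;2.2 -11.2 0 0 0 -8 0;2.5 -12.6 0 0 0 -9 0;3 -14 0 0 0 -10 0;3.4 -15.4 0 0 0 -10.7 0;3.8 -16.6 0 0 0 -10.7 0")

```text
time_s: 1.93
tcp_pos: [445.8, -172.7, 350.1]
tool_rot: [180.0, -0.0, 91.8]
force: [2.0, -0.5, 0.5]
width: 85.0
```

>>> drive_tool(commands="0.4 -1.4 -0.8 0 0 0 0;0.8 -2.8 -1.6 0 0 0 0;1.2 -4.2 -2.4 0 0 0 0;1.6 -5.6 -3.2 0 0 0 0;2 -7 -4 0 0 0 0;2.4 -8.4 -4.8 0 0 0 0;2.9 -9.25 -5.6 0 0 0 0;2.9 -9.25 -6.4 0 0 0 0;2.9 -9.25 -7.6 0 0 0 0;2.9 -9.25 -8.8 0 0 0 0;2.9 -9.25 -10 0 0 0 0;2.9 -9.25 -10 0 0 0 0")

```text
time_s: 2.93
tcp_pos: [514.8, -396.7, 92.6]
tool_rot: [-179.4, -0.5, 92.1]
force: [-0.4, 0.9, -0.9]
width: 85.8
```

Run:
```python
from h import *
s=robot.get_state();print(s['tcp_pos'],s['tool_rot'],s['force'])
a=robot.snapshot('side')[:,:,::-1];b=robot.snapshot('top')[:,:,::-1]
cv2.imwrite('pics/g1.png',np.hstack([cv2.resize(a[250:370,240:360],(400,400),interpolation=0),cv2.resize(b[150:230,360:440],(400,400),interpolation=0)]))
print(proj('side',s['tcp_pos']),proj('top',s['tcp_pos']))
s=robot.get_state();print(s['tcp_pos'],s['tool_rot'])
```

```text
[ 514.80752454 -396.69282806   92.63047191] [-179.36062249   -0.50579331   92.11207414] [-0.40908769  0.89586802 -0.9067907 ]
[[301.81812118 304.67627515]] [[394.74940685 194.28443828]]
[ 517.92401573 -400.17731343   98.94290414] [-1.79821215e+02 -1.14862028e-01  9.21017206e+01]
```

View pics/g1.png

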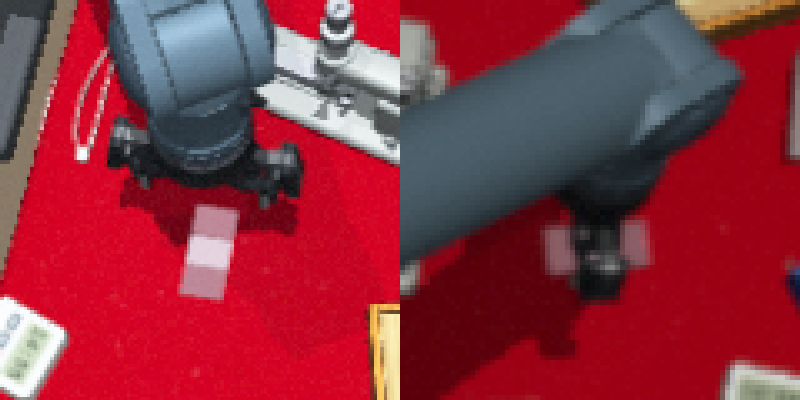

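>>> drive_tool(commands="0 0 -0.4 0 0 0 110;0 0 -0.8 0 0 0 110;0 0 -1.2 0 0 0 110;0 0 -1.6 0 0 0 110;0 0 -2 0 0 0 110;0 0 -2.2 0 0 0 110;0 0 -2.4 0 0 0 110;0 0 -2.6 0 0 0 110;0 0 -2.8 0 0 0 110;0 0 -2.8 0 0 0 110;0 0 -2.8 0 0 0 110")

```text
time_s: 3.95
tcp_pos: [518.7, -401.1, 30.0]
tool_rot: [-180.0, -0.0, 92.1]
force: [-0.7, 0.7, -0.5]
width: 48.3
```

>>> drive_tool(commands="0 0 -0.1 0 0 0 120;0 0 -0.2 0 0 0 120;0 0 -0.3 0 0 0 120;0 0 -0.36 0 0 0 120;0 0 -0.4 0 0 0 120;0 0 -0.4 0 0 0 120;0 0 -0.4 0 0 0 120")

```text
time_s: 4.53
tcp_pos: [518.8, -401.1, 20.2]
tool_rot: [-180.0, -0.0, 92.1]
force: [0.5, 0.1, 0.4]
width: 45.3
```

Run:
```python
from h import *
s=robot.get_state();print(s['tcp_pos'],s['tool_rot'],s['force'],s['width'])
a=robot.snapshot('side')[:,:,::-1]
cv2.imwrite('pics/g2.png',cv2.resize(a[290:350,270:350],(800,600),interpolation=0))
```

```text
[ 518.78032596 -401.0972993    20.21618017] [-1.79992785e+02 -4.58650765e-03  9.20908214e+01] [0.45391388 0.05696619 0.43927221] 45.33054689572938
```

View pics/g2.png

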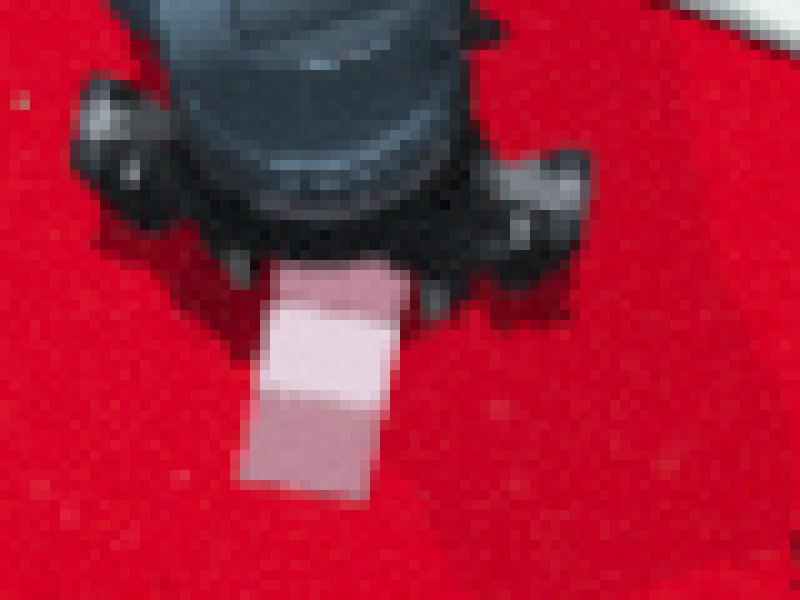

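>>> drive_tool(commands="0 0 -0.04 0 0 0 120;0 0 -0.08 0 0 0 120;0 0 -0.08 0 0 0 120")

```text
time_s: 4.83
tcp_pos: [518.8, -401.0, 18.1]
tool_rot: [-180.0, -0.0, 92.1]
force: [-0.2, -0.1, -0.5]
width: 45.2
```

>>> drive_tool(commands="0 0 -0.04 0 0 0 120;0 0 -0.04 0 0 0 120;0 0 -0.04 0 0 0 120")

```text
time_s: 5.08
tcp_pos: [518.8, -401.1, 17.2]
tool_rot: [-180.0, -0.0, 92.1]
force: [0.7, -0.6, 0.1]
width: 45.5
```

>>> drive_tool(commands="0 0 0 0 0 0 135;0 0 0 0 0 0 140;0 0 0 0 0 0 144;0 0 0 0 0 0 148;0 0 0 0 0 0 152;0 0 0 0 0 0 156;0 0 0 0 0 0 160;0 0 0 0 0 0 165;0 0 0 0 0 0 165", grip_force=20)

```text
time_s: 5.83
tcp_pos: [519.0, -401.9, 18.5]
tool_rot: [180.0, 0.0, 92.1]
force: [-1.6, 0.2, 6.5]
width: 34.4
```

>>> drive_tool(commands="0 0 0.1 0 0 0 170;0 0 0.2 0 0 0 170;0 0 0.4 0 0 0 170;0 0 0.8 0 0 0 170;0 0 1.3 0 0 0 170;0 0 1.9 0 0 0 170;0 0 2.5 0 0 0 170;0 0 3 0 0 0 170;0 0 3 0 0 0 170;0 0 3 0 0 0 170")

```text
time_s: 6.67
tcp_pos: [519.7, -401.8, 94.1]
tool_rot: [179.8, 0.1, 92.1]
force: [0.3, 0.1, -0.1]
width: 34.0
```

Run:
```python
from h import *
s=robot.get_state();print(s['tcp_pos'],s['tool_rot'],s['force'],s['width'],s['joint_positions'])
a=robot.snapshot('side')[:,:,::-1]
cv2.imwrite('pics/g3.png',cv2.resize(a[260:350,260:380],(800,600),interpolation=0))
```

```text
[ 519.71242055 -401.81027313   94.12028339] [1.79843447e+02 9.52271590e-02 9.20957128e+01] [ 0.29409154  0.10528169 -0.06826635] 34.04927283695996 [  2.99939613  39.08382754  42.37851651  98.51870325 -31.41539767
  54.69932734  59.75874644]
```

View pics/g3.png

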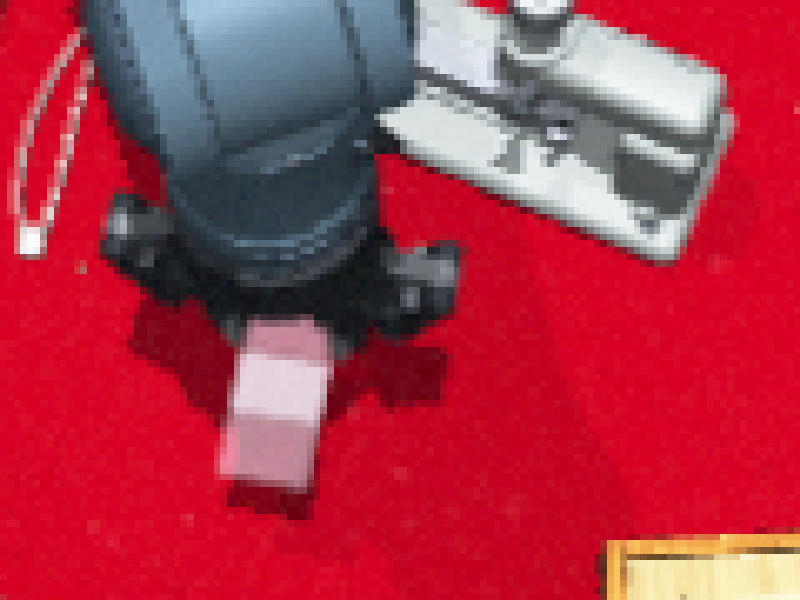

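>>> drive_tool(commands="0 0 0.1 0 0 1 170;0 0 0.2 0 0 2 170;0 0 0.3 0 0 3 170;0 0 0.3 0 0 4 170;0 0 0.3 0 0 5 170;0 0 0.3 0 0 6 170;0 0 0.3 0 0 7 170;0 0 0.3 0 0 8 170;-0.2 0.6 0.3 0 0 9 170;-0.4 1.2 0.3 0 0 10 170;-0.6 1.8 0.3 0 0 11 170;-0.8 2.4 0.3 0 0 12 170")

```text
time_s: 7.72
tcp_pos: [497.6, -339.9, 98.4]
tool_rot: [180.0, -0.2, 164.4]
force: [-0.3, -0.7, 0.1]
width: 34.2
```

>>> drive_tool(commands="0 0.6 0 0 0 0.3 170;0 1.2 0 0 0 0.58 170;0 1.8 0 0 0 0.58 170;0 2.4 0 0 0 0.58 170;0 2.9 0 0 0 0.58 170;0 3.3 0 0 0 0.58 170;0 3.5 0 0 0 0.58 170;0 3.5 0 0 0 0.58 170;0 3.5 0 0 0 0.58 170")

```text
time_s: 8.47
tcp_pos: [499.0, -253.9, 99.9]
tool_rot: [-180.0, 0.0, 167.6]
force: [1.2, -1.1, 0.7]
width: 34.3
```

Run:
```python
from h import *
s=robot.get_state();print(s['tcp_pos'],s['tool_rot'],s['force'],s['width'],s['joint_positions'])
a=robot.snapshot('side')[:,:,::-1];b=robot.snapshot('top')[:,:,::-1]
cv2.imwrite('pics/g4.png',np.vstack([cv2.resize(a[230:310,280:400],(600,400),interpolation=0)[:300],cv2.resize(b[150:210,330:450],(600,300),interpolation=0)]))
```

```text
[ 499.01481999 -253.85184872   99.86774574] [-1.79963269e+02  2.29612877e-02  1.67578088e+02] [ 1.22578998 -1.06273761  0.6535973 ] 34.316662826475714 [  1.07729128  24.553762    25.82106249 111.71760751 -14.33292657
  46.8016613  112.32572318]
```

View pics/g4.png

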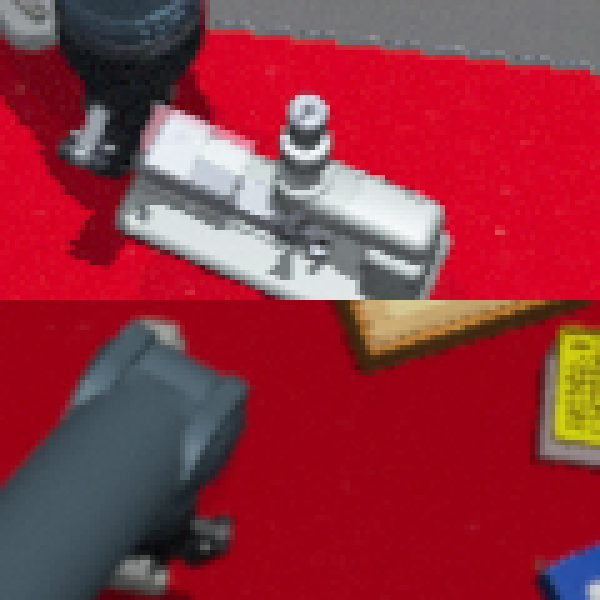

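>>> drive_tool(commands="0 0 -0.3 0 0 0 170;0 0 -0.6 0 0 0 170;0 0 -0.9 0 0 0 170;0.2 -0.04 -1.1 0 0 0 170;0.4 -0.08 -1.2 0 0 0 170;0.56 -0.12 -1.28 0 0 0 170;0.56 -0.12 -1.28 0 0 0 170;0.56 -0.12 -1.28 0 0 0 170;0.56 -0.12 -1.28 0 0 0 170")

```text
time_s: 9.32
tcp_pos: [513.1, -256.8, 68.0]
tool_rot: [-180.0, 0.0, 167.6]
force: [-0.0, -0.4, -0.0]
width: 33.9
```

Run:
```python
from h import *
s=robot.get_state();print(s['tcp_pos'],s['tool_rot'],s['force'],s['width'])
a=robot.snapshot('side')[:,:,::-1]
cv2.imwrite('pics/g5.png',cv2.resize(a[240:300,290:370],(800,600),interpolation=0))
```

```text
[ 513.07542891 -256.79358027   67.95993789] [-1.79987691e+02  1.67160498e-02  1.67575280e+02] [-0.04729476 -0.38032885 -0.04088788] 33.9317821588765
```

View pics/g5.png

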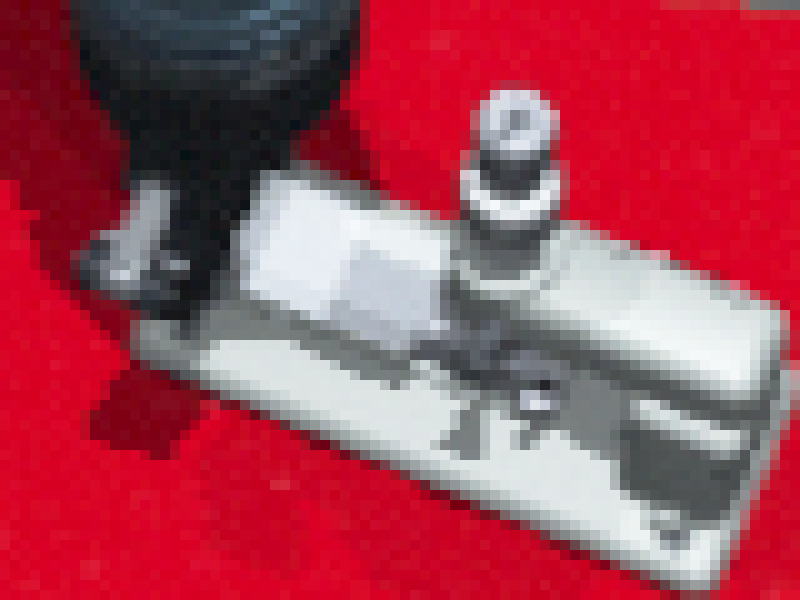

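```bash
cat > ov.py <<'E'
from h import *
def ov(im,n,x,y,w,h,s,S=(593.5,-274.2),yaw=-12.4,gc=None,gz=44,extra=None):
    c,sn=np.cos(np.radians(yaw)),np.sin(np.radians(yaw))
    W=lambda a,b,z:[S[0]+a*c-b*sn,S[1]+a*sn+b*c,z]
    o=cv2.resize(im[y:y+h,x:x+w],None,fx=s,fy=s,interpolation=0)
    def L(P,col):
        q=(proj(n,P)-[x,y]+.5)*s
        cv2.polylines(o,[q.round().astype(int).reshape(-1,1,2)],True,col,1)
    L([W(-94,9,44),W(14,9,44),W(14,-9,44),W(-94,-9,44)],(0,200,0))
    L([W(-100,37,18),W(80,37,18),W(80,-37,18),W(-100,-37,18)],(255,0,0))
    if gc: L([W(gc[0]+i,gc[1]+j,gz+4) for i,j in((-37.5,17.5),(37.5,17.5),(37.5,-17.5),(-37.5,-17.5))],(0,0,255))
    if extra: L([W(*e) for e in extra],(255,0,255))
    return o
E
python3 - <<'E'
from ov import *
a=cv2.imread('pics/side0.png');cv2.imwrite('pics/o1.png',ov(a,'side',290,240,80,60,9))
b=cv2.imread('pics/top0.png');cv2.imwrite('pics/o2.png',ov(b,'top',335,150,45,60,10))
a=robot.snapshot('side')[:,:,::-1];cv2.imwrite('pics/o3.png',ov(np.ascontiguousarray(a),'side',290,240,80,60,9,gc=(-58,0),gz=49.5))
E
```

```text
(no output)
```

View pics/o1.png

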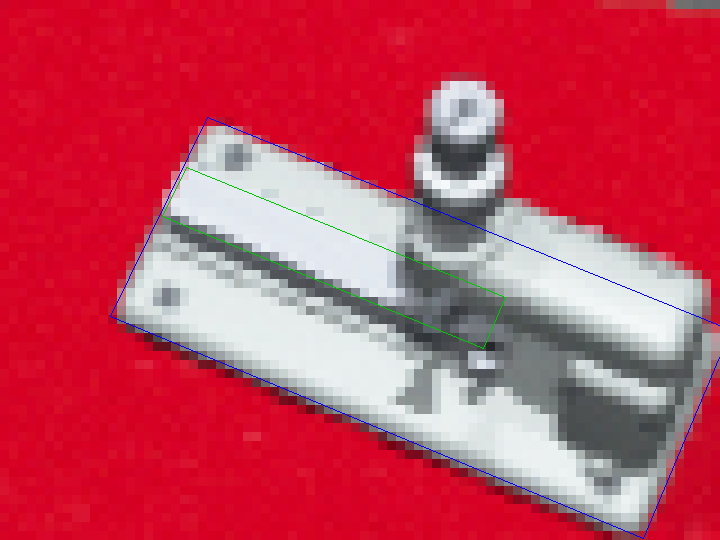

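View pics/o2.png

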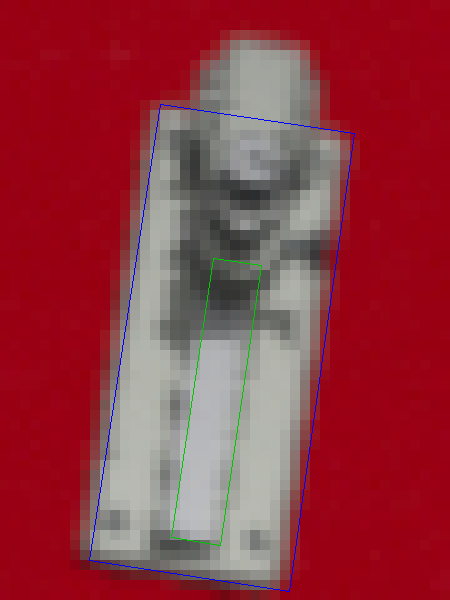

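View pics/o3.png

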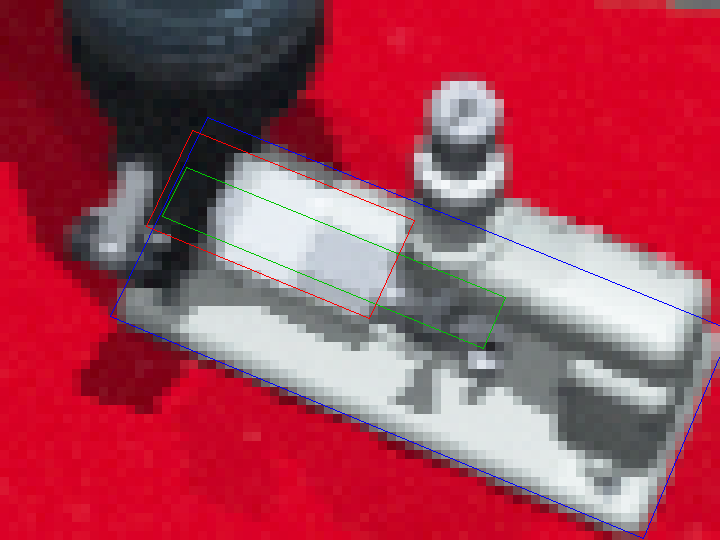

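>>> drive_tool(commands="0 0 -0.08 0 0 0 170;0 0 -0.14 0 0 0 170;0 0 -0.16 0 0 0 170;0 0 -0.16 0 0 0 170")

```text
time_s: 9.75
tcp_pos: [512.6, -256.5, 63.6]
tool_rot: [180.0, -0.0, 167.6]
force: [-0.1, -0.8, -0.6]
width: 33.9
```

>>> drive_tool(commands="0 0 -0.04 0 0 0 170;0 0 -0.04 0 0 0 170;0 0 -0.04 0 0 0 170")

```text
time_s: 10.0
tcp_pos: [512.8, -256.6, 62.7]
tool_rot: [180.0, -0.0, 167.6]
force: [-0.5, 0.6, -0.1]
width: 34.4
```

>>> drive_tool(commands="0 0 -0.03 0 0 0 170;0 0 -0.03 0 0 0 170;0 0 -0.03 0 0 0 170")

```text
time_s: 10.25
tcp_pos: [513.0, -256.7, 62.4]
tool_rot: [180.0, 0.0, 167.6]
force: [-0.8, 0.4, 2.8]
width: 34.2
```

>>> drive_tool(commands="0 0 -0.03 0 0 0 170;0 0 -0.03 0 0 0 170;0 0 -0.03 0 0 0 170")

```text
time_s: 10.5
tcp_pos: [513.0, -256.7, 62.3]
tool_rot: [180.0, 0.0, 167.6]
force: [-2.3, 1.7, 8.0]
width: 34.0
```

>>> drive_tool(commands="0 0 0.03 0 0 0 170;0 0 0.03 0 0 0 155;0 0 0.03 0 0 0 140;0 0 0.03 0 0 0 125;0 0 0.03 0 0 0 110;0 0 0.03 0 0 0 100;0 0 0.03 0 0 0 100;0 0 0.2 0 0 0 100;0 0 0.6 0 0 0 100;0 0 1 0 0 0 100;-0.5 0.1 1.3 0 0 0 100;-1 0.2 1.6 0 0 0 100")

```text
time_s: 11.5
tcp_pos: [489.2, -252.1, 103.3]
tool_rot: [-180.0, 0.2, 167.6]
force: [-0.9, 0.4, 0.2]
width: 52.1
```

>>> drive_tool(commands="-0.5 0.1 0.1 0 0 0 110;-1 0.2 0.1 0 0 0 130;-1.4 0.3 0.1 0 0 0 150;-1.4 0.3 0.1 0 0 0 180;-1.4 0.3 0.1 0 0 0 180;-1.4 0.3 0.1 0 0 0 180")

```text
time_s: 12.0
tcp_pos: [453.9, -244.2, 104.3]
tool_rot: [-180.0, 0.1, 167.6]
force: [0.4, -0.1, 0.5]
width: 24.8
```

Run:
```python
from ov import *
s=robot.get_state();print(s['tcp_pos'],s['tool_rot'],s['force'],s['width'])
a=np.ascontiguousarray(robot.snapshot('side')[:,:,::-1]);cv2.imwrite('pics/o4.png',ov(a,'side',280,240,85,60,9,gc=(-58,0)))
a=np.ascontiguousarray(robot.snapshot('top')[:,:,::-1]);cv2.imwrite('pics/o5.png',ov(a,'top',335,150,45,60,10,gc=(-58,0)))
```

```text
[ 453.91365977 -244.21953496  104.30029255] [-1.79990261e+02  9.84228923e-02  1.67596803e+02] [ 0.43430523 -0.14839057  0.51355867] 24.794927680954675
```

View pics/o4.png

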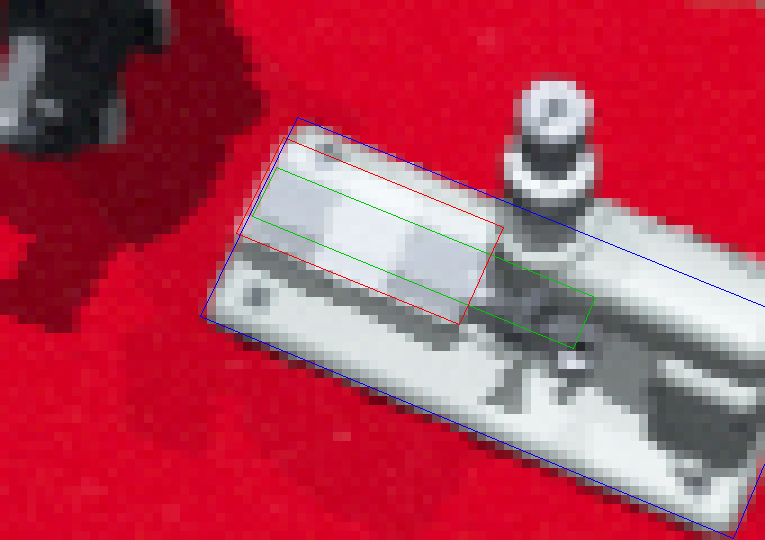

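View pics/o5.png

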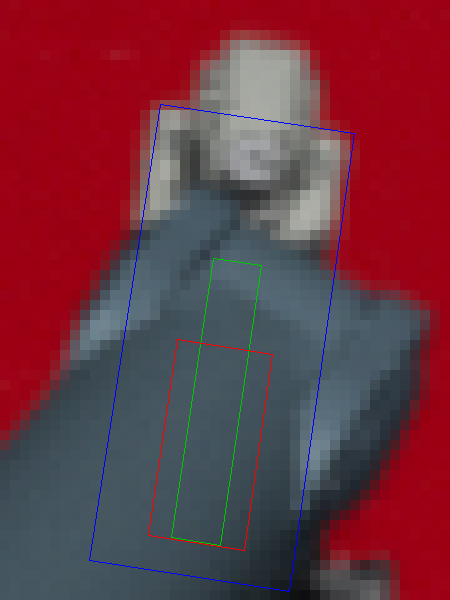

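>>> drive_tool(commands="0 0 -0.6 0 0 0 180;0 0 -1.2 0 0 0 180;0 0 -1.7 0 0 0 180;0.3 -0.07 -1.9 0 0 0 180;0.6 -0.13 -1.9 0 0 0 180;0.9 -0.2 -1.9 0 0 0 180;1.1 -0.24 -1.9 0 0 0 180;1.17 -0.26 -1.9 0 0 0 180;1.17 -0.26 -1.9 0 0 0 180;1.17 -0.26 -1.9 0 0 0 180")

```text
time_s: 12.93
tcp_pos: [482.4, -250.8, 56.7]
tool_rot: [-180.0, 0.0, 167.6]
force: [-0.2, -0.2, -0.2]
width: 25.2
```

Run:
```python
from ov import *
s=robot.get_state();print(s['tcp_pos'],s['tool_rot'],s['force'],s['width'],s['moment'])
a=np.ascontiguousarray(robot.snapshot('side')[:,:,::-1]);cv2.imwrite('pics/o6.png',ov(a,'side',280,240,85,60,9,gc=(-58,0)))
```

```text
[ 482.43274171 -250.76704589   56.70926641] [-1.79993880e+02  3.37742410e-02  1.67575915e+02] [-0.18201198 -0.18529863 -0.19639681] 25.22334521910825 [-0.01466514  0.00270667 -0.01024878]
```

View pics/o6.png

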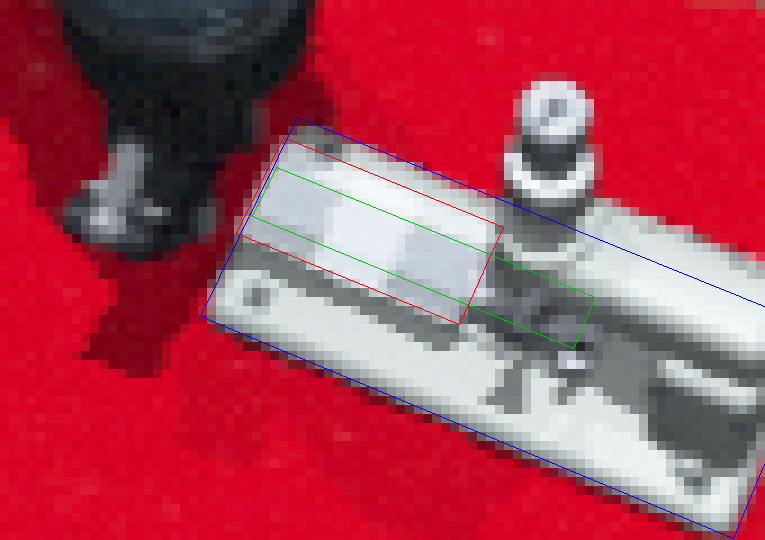

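>>> drive_tool(commands="0.12 0.01 0 0 0 0 180;0.24 -0.01 0 0 0 0 180;0.35 -0.04 0 0 0 0 180;0.47 -0.06 0 0 0 0 180;0.59 -0.09 0 0 0 0 180;0.7 -0.11 0 0 0 0 180;0.82 -0.14 0 0 0 0 180;0.94 -0.17 0 0 0 0 180;1.05 -0.19 0 0 0 0 180;1.13 -0.21 0 0 0 0 180;1.17 -0.22 0 0 0 0 180;1.17 -0.22 0 0 0 0 180")

```text
time_s: 13.98
tcp_pos: [511.8, -256.1, 56.3]
tool_rot: [-180.0, 0.0, 167.6]
force: [0.3, -0.0, 0.9]
width: 25.3
```

Run:
```python
from ov import *
s=robot.get_state();print(s['tcp_pos'],s['tool_rot'],s['force'],s['width'],s['moment'])
a=np.ascontiguousarray(robot.snapshot('side')[:,:,::-1]);cv2.imwrite('pics/o7.png',ov(a,'side',280,240,85,60,9,gc=(-23.5,0)))
```

```text
[ 511.75040823 -256.14204085   56.30757013] [-1.79993264e+02  2.10473952e-02  1.67588223e+02] [ 0.33538385 -0.04974784  0.86556921] 25.331372905723207 [ 0.01000732 -0.00053505 -0.01003523]
```

View pics/o7.png

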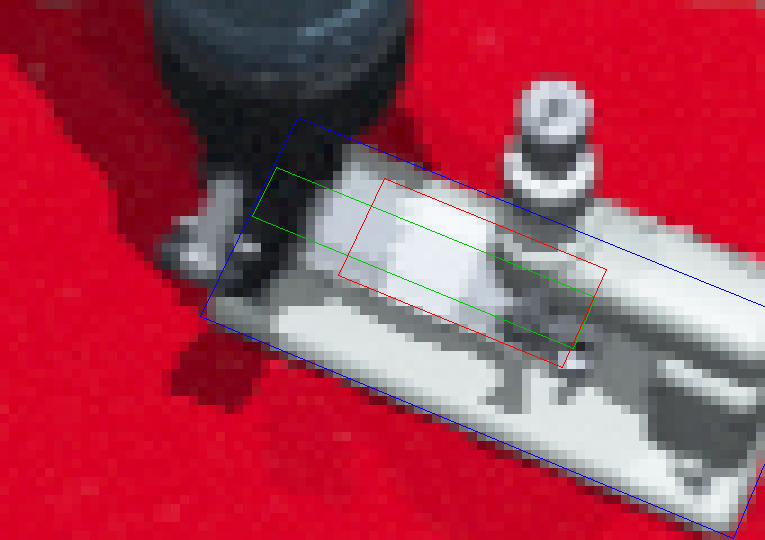

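>>> drive_tool(commands="0.06 -0.01 0 0 0 0 180;0.12 -0.03 0 0 0 0 180;0.18 -0.04 0 0 0 0 180;0.23 -0.05 0 0 0 0 180;0.27 -0.06 0 0 0 0 180;0.3 -0.07 0 0 0 0 180;0.31 -0.07 0 0 0 0 180")

```text
time_s: 14.62
tcp_pos: [519.3, -257.9, 56.3]
tool_rot: [-180.0, 0.0, 167.6]
force: [0.2, -0.3, -0.0]
width: 25.1
```

>>> drive_tool(commands="0.02 0 0 0 0 0 180;0.03 -0.01 0 0 0 0 180;0.04 -0.01 0 0 0 0 180;0.04 -0.01 0 0 0 0 180")

```text
time_s: 14.95
tcp_pos: [520.1, -258.1, 56.3]
tool_rot: [-180.0, 0.0, 167.6]
force: [0.8, 0.1, -0.1]
width: 25.0
```

>>> drive_tool(commands="0.02 0 0 0 0 0 180;0.03 -0.01 0 0 0 0 180;0.04 -0.01 0 0 0 0 180;0.04 -0.01 0 0 0 0 180")

```text
time_s: 15.28
tcp_pos: [521.2, -258.4, 56.3]
tool_rot: [-180.0, 0.0, 167.6]
force: [0.5, -0.6, 0.3]
width: 24.8
```

>>> drive_tool(commands="0.02 0 0 0 0 0 180;0.04 -0.01 0 0 0 0 180;0.04 -0.01 0 0 0 0 180;0.04 -0.01 0 0 0 0 180")

```text
time_s: 15.62
tcp_pos: [522.3, -258.6, 56.3]
tool_rot: [-180.0, 0.0, 167.6]
force: [0.7, 1.1, 0.8]
width: 25.2
```

>>> drive_tool(commands="0.02 0 0 0 0 0 180;0.03 -0.01 0 0 0 0 180;0.03 -0.01 0 0 0 0 180")

```text
time_s: 15.87
tcp_pos: [522.7, -258.7, 56.2]
tool_rot: [180.0, -0.0, 167.6]
force: [-1.4, 0.1, 0.3]
width: 25.1
```

>>> drive_tool(commands="0.02 0 0 0 0 0 180;0.03 -0.01 0 0 0 0 180;0.03 -0.01 0 0 0 0 180")

```text
time_s: 16.12
tcp_pos: [522.8, -258.8, 56.1]
tool_rot: [180.0, -0.1, 167.6]
force: [-2.3, 1.5, 1.7]
width: 25.2
```

>>> drive_tool(commands="0.02 0 0 0 0 0 180;0.02 0 0 0 0 0 180;0.02 0 0 0 0 0 180")

```text
time_s: 16.37
tcp_pos: [522.8, -258.8, 56.0]
tool_rot: [180.0, -0.2, 167.6]
force: [-4.1, 1.5, 3.1]
width: 25.2
```

Run:
```python
from ov import *
s=robot.get_state();print(s['tcp_pos'],s['tool_rot'],s['force'],s['width'],s['moment'])
a=np.ascontiguousarray(robot.snapshot('side')[:,:,::-1]);cv2.imwrite('pics/o8.png',ov(a,'side',280,240,85,60,9,gc=(-23.5,0)))
```

```text
[ 522.8337695  -258.81691382   56.00495408] [ 1.79967828e+02 -1.52589784e-01  1.67556270e+02] [-4.09275539  1.52564374  3.08967081] 25.181721677114684 [0.32798954 0.95492549 0.02244546]
```

View pics/o8.png

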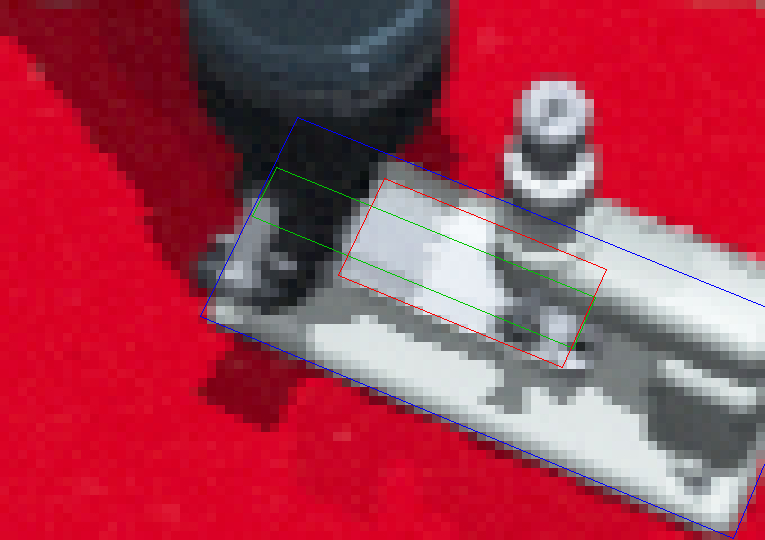

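>>> drive_tool(commands="-0.2 0.04 0 0 0 0 180;-0.6 0.13 0 0 0 0 180;-1 0.2 0.2 0 0 0 180;-1.2 0.25 1 0 0 0 180;-1.2 0.25 2.2 0 0 0 150;-1.2 0.25 3.4 0 0 0 130;-1.2 0.25 4.6 0 0 0 110;-1.2 0.25 5.8 0 0 0 100;-1.2 0.25 7 0 0 0 100;-1.2 0.25 8 0 0 0 100;-1.2 0.25 8.4 0 0 0 100;-1.2 0.25 8.4 0 0 0 100")

```text
time_s: 17.42
tcp_pos: [495.6, -253.9, 269.6]
tool_rot: [-180.0, 0.4, 167.5]
force: [0.2, -0.9, 0.4]
width: 51.5
```

Run:
```python
from ov import *
s=robot.get_state();print(s['tcp_pos'],s['tool_rot'],s['force'],s['width'],s['moment'])
a=np.ascontiguousarray(robot.snapshot('side')[:,:,::-1]);cv2.imwrite('pics/o9.png',ov(a,'side',280,240,85,60,9,gc=(-23.5,0)))
s=robot.get_state();print(s['tcp_pos'],s['tool_rot'],s['force'],s['width'],s['moment'],s['joint_positions'])
```

```text
[ 495.5715887  -253.89608621  269.57416352] [-179.99659548    0.43864224  167.54996585] [ 0.20953802 -0.87775767  0.41444488] 51.47119056056487 [ 0.02851755 -0.00802125 -0.05726652]
[ 494.38820793 -253.11087446  267.14298713] [179.98484395   0.18404126 167.56472567] [ 0.42046625  0.01144993 -0.58356007] 51.94240203355541 [-0.03585136 -0.07165522 -0.01988306] [ -3.3918302   11.384068    29.7951343  105.0061663   -6.27438539
  65.0382722  106.1188359 ]
```

View pics/o9.png

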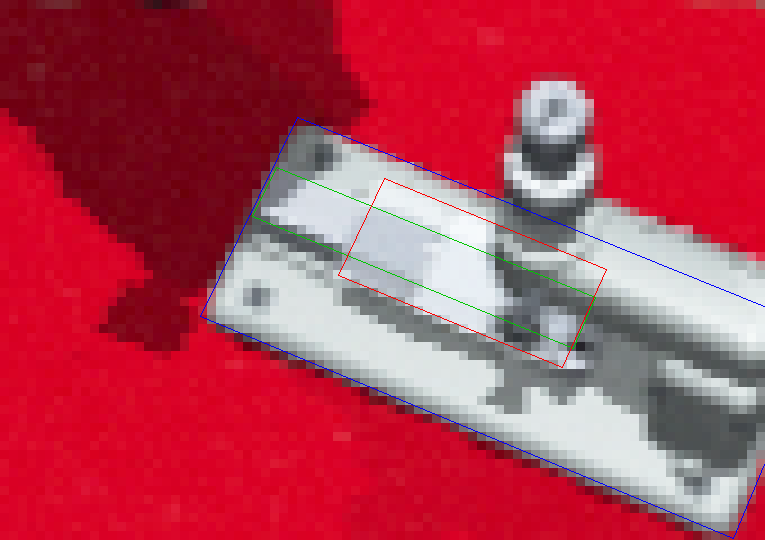

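>>> drive_tool(commands="1 -0.21 0 0 0 0 100;2 -0.42 0 0 0 0 100;3 -0.63 0 0 0 0 100;3.6 -0.76 0 0 0 0 100;3.95 -0.84 0 0 0 0 100;3.95 -0.84 0 0 0 0 100;3.95 -0.84 0 0 0 0 100;3.95 -0.84 0 0 0 0 100")

```text
time_s: 18.13
tcp_pos: [591.1, -274.1, 265.1]
tool_rot: [180.0, -0.2, 167.5]
force: [-0.5, 0.5, 0.1]
width: 52.0
```

Run:
```python
from ov import *
a=np.ascontiguousarray(robot.snapshot('side')[:,:,::-1]);cv2.imwrite('pics/k1.png',cv2.resize(a[220:300,290:390],(750,600),interpolation=0))
s=robot.get_state();print(s['tcp_pos'],s['tool_rot'],s['force'],s['width'],s['moment'],s['joint_positions'])
print(proj('side',[s['tcp_pos'],s['tcp_pos']-[0,0,17]]))
```

```text
[ 591.23327162 -274.12954898  265.65143261] [ 1.79985806e+02 -1.02016947e-01  1.67497164e+02] [-0.12231968 -0.18465241  0.72559451] 52.22913945906973 [ 0.026801    0.01193953 -0.01300247] [ -0.85347791  23.1877481   28.8479539   91.35512511 -11.76278019
  68.59997867 107.86371639]
[[341.31228274 239.94444353]
 [341.10162013 242.88389948]]
```

View pics/k1.png

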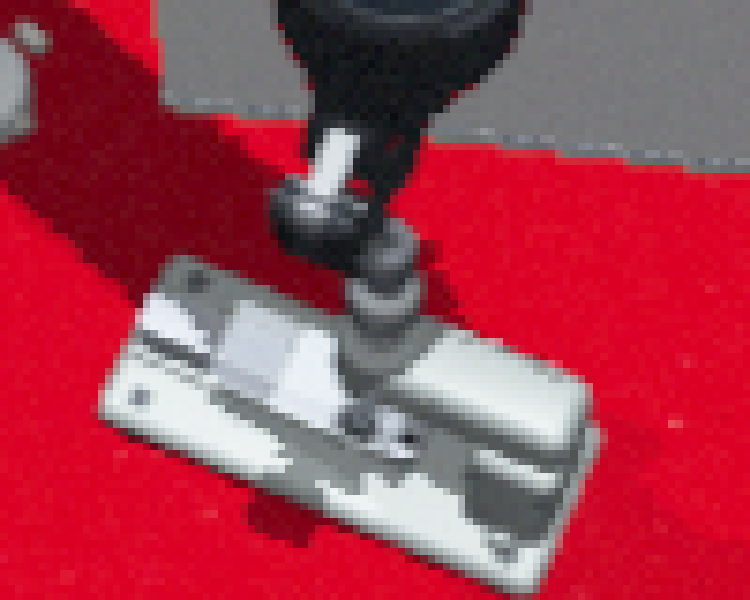

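>>> drive_tool(commands="0.04 0 -0.6 0 0 0 100;0.08 0 -1.2 0 0 0 100;0.08 0 -1.7 0 0 0 100;0.08 0 -2.1 0 0 0 110;0.08 0 -2.4 0 0 0 120;0.08 0 -2.6 0 0 0 130;0.08 0 -2.64 0 0 0 140;0.08 0 -2.64 0 0 0 150;0.08 0 -2.64 0 0 0 160;0.08 0 -2.64 0 0 0 165;0.08 0 -2.64 0 0 0 170")

```text
time_s: 19.1
tcp_pos: [595.3, -274.1, 201.1]
tool_rot: [-180.0, 0.1, 167.6]
force: [0.1, 0.2, 1.2]
width: 28.4
```

Run:
```python
from ov import *
a=np.ascontiguousarray(robot.snapshot('side')[:,:,::-1]);cv2.imwrite('pics/k2.png',cv2.resize(a[220:300,290:390],(750,600),interpolation=0))
s=robot.get_state();print(s['tcp_pos'],s['tool_rot'],s['force'],s['width'],s['moment'])
```

```text
[ 595.20301832 -274.08488854  200.95008041] [-1.79992897e+02  6.86459243e-02  1.67570902e+02] [ 0.83041349 -0.62942333  0.53975528] 28.59930657591655 [-0.03589353 -0.00163818  0.0613304 ]
```

View pics/k2.png

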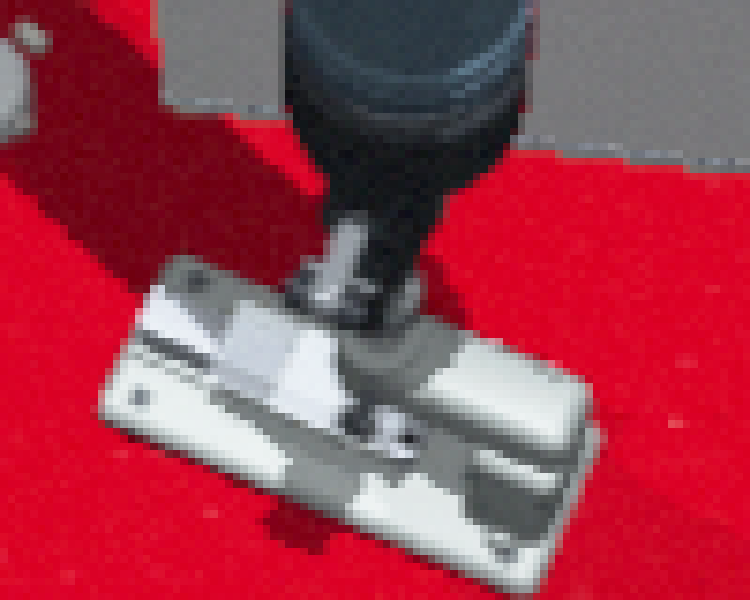

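>>> drive_tool(commands="-0.08 0 -0.04 0 0 0 172;-0.08 0 -0.04 0 0 0 175;-0.08 0 -0.04 0 0 0 180;-0.08 0 -0.04 0 0 0 184;-0.08 0 -0.04 0 0 0 188;-0.08 0 -0.04 0 0 0 192;-0.08 0 -0.04 0 0 0 196;-0.08 0 -0.04 0 0 0 200;-0.08 0 -0.04 0 0 0 210;-0.08 0 -0.04 0 0 0 210", grip_force=25)

```text
time_s: 19.98
tcp_pos: [593.1, -273.4, 199.4]
tool_rot: [180.0, 0.0, 167.6]
force: [-0.1, 1.8, 1.6]
width: 18.5
```

```bash
cat > st.py <<'E'
from h import *
import sys
n=int(sys.argv[1]) if len(sys.argv)>1 else 4
F=[];M=[]
for i in range(n):
    s=robot.get_state();F.append(s['force']);M.append(s['moment'])
    if i<n-1: robot.snapshot('side')
print(s['time_s'],'tcp',s['tcp_pos'].round(2),'rot',s['tool_rot'].round(2),'w',round(s['width'],1),'j7',s['joint_positions'][6].round(1))
print('F',np.mean(F,0).round(2),np.std(F,0).round(2),'M',np.mean(M,0).round(3),np.std(M,0).round(3))
E
python3 st.py
```

```text
20.1333 tcp [ 593.08 -273.46  199.4 ] rot [1.7997e+02 1.0000e-02 1.6759e+02] w 18.8 j7 109.3
F [0.19 1.65 1.25] [0.35 0.2  0.74] M [0.348 0.003 0.014] [0.027 0.025 0.024]
```

>>> drive_tool(commands="0 0.03 0 0 0 0 210;0 0.03 -0.004 0 0 -0.6 210;0 0.03 -0.009 0 0 -1.3 210;0 0.03 -0.013 0 0 -2 210;0 0.03 -0.018 0 0 -2.7 210;0 0.03 -0.023 0 0 -3.4 210;0 0.03 -0.027 0 0 -4 210;0 0.03 -0.027 0 0 -4 210;0 0.03 -0.027 0 0 -4 210")

```text
time_s: 20.88
tcp_pos: [593.0, -273.2, 198.8]
tool_rot: [-180.0, 0.0, 143.7]
force: [-0.6, 1.2, 0.9]
width: 18.3
```

```bash
python3 st.py 5
```

```text
21.0833 tcp [ 593.   -273.18  198.75] rot [1.7999e+02 3.0000e-02 1.4361e+02] w 18.4 j7 87.4
F [0.27 1.49 2.  ] [0.65 0.45 0.71] M [ 0.262 -0.06  -0.037] [0.038 0.016 0.016]
```

>>> drive_tool(commands="0 0.02 -0.006 0 0 -0.7 210;0 0.02 -0.011 0 0 -1.4 210;0 0.02 -0.016 0 0 -2.1 210;0 0.02 -0.021 0 0 -2.8 210;0 0.02 -0.025 0 0 -3.5 210;0 0.02 -0.03 0 0 -4.2 210;0 0.02 -0.034 0 0 -5 210;0 0.02 -0.034 0 0 -5 210")

```text
time_s: 21.75
tcp_pos: [593.1, -272.9, 197.9]
tool_rot: [-180.0, 0.1, 113.5]
force: [0.7, 1.1, 0.9]
width: 18.4
```

```bash
python3 st.py 5
```

```text
21.95 tcp [ 592.94 -272.86  197.89] rot [1.7998e+02 3.0000e-02 1.1366e+02] w 18.5 j7 60.4
F [0.5  0.76 1.46] [0.3  0.58 0.41] M [ 0.145 -0.164 -0.075] [0.028 0.042 0.028]
```

>>> drive_tool(commands="0 0.01 -0.002 0 0 -0.7 210;0 0.01 -0.006 0 0 -1.4 210;0 0.01 -0.01 0 0 -2.1 210;0 0.01 -0.014 0 0 -2.8 210;0 0.01 -0.018 0 0 -3.5 210;0 0.01 -0.022 0 0 -4.2 210;0 0.01 -0.026 0 0 -5 210;0 0.01 -0.026 0 0 -5 210")

```text
time_s: 22.62
tcp_pos: [593.0, -272.7, 197.1]
tool_rot: [180.0, 0.0, 83.6]
force: [0.2, 0.5, 1.1]
width: 18.7
```

```bash
python3 st.py 6; python3 -c "
from station import robot;print(robot.get_state()['effort'])"
```

```text
22.8667 tcp [ 592.93 -272.56  197.14] rot [1.7997e+02 1.0000e-02 8.3650e+01] w 18.7 j7 33.6
F [ 0.57 -0.19  0.63] [0.41 0.56 0.3 ] M [ 0.006 -0.277 -0.03 ] [0.038 0.033 0.027]
[  0.21509359 -39.03821826  10.6845805  -21.21524155   0.25346627
   0.35681745   0.0436674 ]
```

```bash
sed -i "s/F=\[\];M=\[\]/F=[];M=[];E=[]/; s/M.append(s\['moment'\])/M.append(s['moment']);E.append(s['effort'][6])/" st.py; echo "print('eff7',np.mean(E).round(4),np.std(E).round(4))" >> st.py; python3 st.py 2
```

```text
22.9167 tcp [ 592.9  -272.55  197.11] rot [1.7998e+02 1.0000e-02 8.3630e+01] w 18.2 j7 33.6
F [ 1.47 -0.24  0.68] [0.27 0.41 0.15] M [-0.028 -0.316 -0.024] [0.056 0.017 0.026]
eff7 0.0417 0.002
```

>>> drive_tool(commands="0.01 0 -0.004 0 0 -0.6 210;0.01 0 -0.008 0 0 -1.2 210;0.01 0 -0.012 0 0 -1.8 210;0.01 0 -0.016 0 0 -2.4 210;0.01 0 -0.02 0 0 -3 210;0.01 0 -0.02 0 0 -3 210")

```text
time_s: 23.42
tcp_pos: [593.1, -272.5, 196.6]
tool_rot: [180.0, 0.0, 65.6]
force: [0.4, -0.1, 0.2]
width: 18.6
```

```bash
python3 st.py 5
```

```text
23.6167 tcp [ 593.05 -272.5   196.62] rot [179.99   0.    65.64] w 18.7 j7 17.7
F [ 0.99 -0.35  0.64] [0.42 0.29 0.68] M [-0.087 -0.278 -0.028] [0.019 0.005 0.019]
eff7 -0.05 0.1249
```

```bash
sed -i "s/^print('eff7.*/print('eff7',np.round(E,3),'Fz',np.round(F,1)[:,2],'Mz',np.round(M,3)[:,2])/" st.py
```

>>> drive_tool(commands="0.005 0 -0.004 0 0 -0.5 210;0.005 0 -0.007 0 0 -1 210;0.005 0 -0.01 0 0 -1.5 210;0.005 0 -0.013 0 0 -2 210;0.005 0 -0.013 0 0 -2 210;0.005 0 -0.013 0 0 -2 210")

```text
time_s: 24.12
tcp_pos: [593.1, -272.5, 196.3]
tool_rot: [180.0, 0.0, 53.7]
force: [1.3, 0.0, 0.5]
width: 18.7
```

```bash
python3 st.py 4
```

```text
24.2667 tcp [ 593.13 -272.46  196.26] rot [180.    -0.    53.63] w 18.4 j7 7.2
F [1.43 0.11 0.62] [0.43 0.25 0.15] M [-0.109 -0.243 -0.052] [0.027 0.026 0.018]
eff7 [-0.002  0.022  0.025  0.023] Fz [0.5 0.6 0.9 0.6] Mz [-0.041 -0.03  -0.057 -0.079]
```

>>> drive_tool(commands="0.005 0 -0.004 0 0 -0.5 210;0.005 0 -0.007 0 0 -1 210;0.005 0 -0.01 0 0 -1.5 210;0.005 0 -0.013 0 0 -2 210;0.005 0 -0.013 0 0 -2 210;0.005 0 -0.013 0 0 -2 210")

```text
time_s: 24.77
tcp_pos: [593.3, -272.4, 195.9]
tool_rot: [-180.0, 0.0, 41.7]
force: [0.5, 0.3, 0.2]
width: 18.2
```

```bash
python3 st.py 4
```

```text
24.9167 tcp [ 593.26 -272.46  195.97] rot [-180.     -0.     41.62] w 18.8 j7 -3.3
F [ 0.92 -0.91  0.59] [0.74 0.83 0.3 ] M [-0.164 -0.2   -0.04 ] [0.021 0.017 0.042]
eff7 [-0.001  0.023  0.026  0.024] Fz [0.2 0.5 1.1 0.6] Mz [-0.038 -0.012 -0.11  -0.001]
```

>>> drive_tool(commands="0 0 -0.004 0 0 -0.5 210;0 0 -0.007 0 0 -1 210;0 0 -0.01 0 0 -1.5 210;0 0 -0.013 0 0 -2 210;0 0 -0.013 0 0 -2 210;0 0 -0.013 0 0 -2 210")

```text
time_s: 25.42
tcp_pos: [593.3, -272.5, 195.6]
tool_rot: [180.0, 0.0, 29.7]
force: [0.6, -1.3, 0.2]
width: 18.6
```

```bash
python3 st.py 4
```

```text
25.5667 tcp [ 593.28 -272.48  195.65] rot [ 1.800e+02 -1.000e-02  2.962e+01] w 18.6 j7 -13.7
F [ 0.99 -1.49  0.95] [0.38 0.31 0.47] M [-0.184 -0.198 -0.017] [0.032 0.025 0.021]
eff7 [-0.001  0.023  0.026  0.025] Fz [0.2 1.  1.1 1.5] Mz [ 0.008 -0.041 -0.    -0.036]
```

>>> drive_tool(commands="0 0 -0.004 0 0 -0.5 210;0 0 -0.007 0 0 -1 210;0 0 -0.01 0 0 -1.5 210;0 0 -0.013 0 0 -2 210;0 0 -0.013 0 0 -2 210;0 0 -0.013 0 0 -2 210")

```text
time_s: 26.07
tcp_pos: [593.3, -272.5, 195.3]
tool_rot: [180.0, 0.0, 17.7]
force: [-0.1, -1.7, 0.6]
width: 18.4
```

```bash
python3 st.py 4
```

```text
26.2167 tcp [ 593.29 -272.44  195.32] rot [-1.800e+02 -1.000e-02  1.762e+01] w 18.5 j7 -24.1
F [ 0.64 -1.18  0.64] [0.47 0.32 0.5 ] M [-0.265 -0.181 -0.037] [0.042 0.041 0.011]
eff7 [-0.001  0.023  0.027  0.025] Fz [0.6 0.3 1.5 0.1] Mz [-0.053 -0.04  -0.034 -0.022]
```

>>> drive_tool(commands="0 -0.01 -0.004 0 0 -0.5 210;0 -0.01 -0.007 0 0 -1 210;0 -0.01 -0.01 0 0 -1.5 210;0 -0.01 -0.013 0 0 -2 210;0 -0.01 -0.013 0 0 -2 210;0 -0.01 -0.013 0 0 -2 210")

```text
time_s: 26.72
tcp_pos: [593.3, -272.6, 195.0]
tool_rot: [-180.0, 0.0, 5.7]
force: [0.9, -0.4, 0.1]
width: 18.6
```

```bash
python3 st.py 4
```

```text
26.8667 tcp [ 593.32 -272.54  194.98] rot [-1.7998e+02 -1.0000e-02  5.6300e+00] w 18.2 j7 -34.5
F [ 0.68 -0.91  0.59] [0.25 0.5  0.37] M [-0.22  -0.17  -0.042] [0.037 0.037 0.034]
eff7 [-0.     0.024  0.027  0.025] Fz [0.1 0.4 1.  0.8] Mz [-0.039 -0.078  0.012 -0.062]
```

>>> drive_tool(commands="0 0 -0.004 0 0 -0.5 210;0 0 -0.007 0 0 -1 210;0 0 -0.01 0 0 -1.5 210;0 0 -0.013 0 0 -2 210;0 0 -0.013 0 0 -2 210;0 0 -0.013 0 0 -2 210")

```text
time_s: 27.37
tcp_pos: [593.3, -272.6, 194.6]
tool_rot: [-180.0, 0.0, -6.3]
force: [1.9, -0.1, 0.9]
width: 18.3
```

```bash
python3 st.py 4
```

```text
27.5167 tcp [ 593.31 -272.56  194.63] rot [-179.98   -0.     -6.37] w 18.6 j7 -44.9
F [ 0.92 -0.77  0.94] [0.63 0.5  0.33] M [-0.198 -0.181 -0.012] [0.017 0.04  0.017]
eff7 [-0.     0.024  0.027  0.025] Fz [0.9 0.4 1.3 1.2] Mz [-0.032 -0.023  0.013 -0.006]
```

>>> drive_tool(commands="0 0 -0.004 0 0 -0.5 210;0 0 -0.007 0 0 -1 210;0 0 -0.01 0 0 -1.5 210;0 0 -0.013 0 0 -2 210;0 0 -0.013 0 0 -2 210;0 0 -0.013 0 0 -2 210")

```text
time_s: 28.02
tcp_pos: [593.3, -272.7, 194.4]
tool_rot: [180.0, -0.0, -18.3]
force: [0.9, -1.7, 1.9]
width: 18.1
```

```bash
python3 st.py 5
```

```text
28.2167 tcp [ 593.36 -272.61  194.38] rot [-1.7999e+02 -1.0000e-02 -1.8380e+01] w 18.5 j7 -55.3
F [ 0.46 -1.09  1.23] [0.46 0.33 0.56] M [-0.213 -0.156 -0.025] [0.027 0.024 0.036]
eff7 [-0.017  0.007  0.01   0.008  0.006] Fz [1.9 1.1 0.3 1.7 1.2] Mz [-0.058  0.033 -0.051 -0.051  0.002]
```

>>> drive_tool(commands="0 0 0.002 0 0 -0.5 210;0 0 0.002 0 0 -1 210;0 0 0.002 0 0 -1.5 210;0 0 0.002 0 0 -2 210;0 0 0.002 0 0 -2 210;0 0 0.002 0 0 -2 210")

```text
time_s: 28.72
tcp_pos: [593.4, -272.6, 194.4]
tool_rot: [180.0, -0.0, -30.3]
force: [0.4, -1.3, 0.9]
width: 18.5
```

```bash
python3 st.py 5
```

```text
28.9167 tcp [ 593.31 -272.61  194.37] rot [-179.99   -0.    -30.39] w 18.6 j7 -65.8
F [ 0.23 -0.9   1.49] [0.21 0.67 0.56] M [-0.215 -0.135 -0.009] [0.029 0.023 0.025]
eff7 [-0.019  0.005  0.009  0.007  0.005] Fz [0.9 2.5 1.7 1.2 1.2] Mz [-0.022  0.022 -0.048 -0.01   0.013]
```

>>> drive_tool(commands="0 0 0.002 0 0 -0.5 210;0 0 0.003 0 0 -1 210;0 0 0.003 0 0 -1.5 210;0 0 0.003 0 0 -2 210;0 0 0.003 0 0 -2.5 210;0 0 0.003 0 0 -3 210;0 0 0.003 0 0 -3.5 210;0 0 0.003 0 0 -4 210;0 0 0.003 0 0 -4.4 210;0 0 0.003 0 0 -4.4 210;0 0 0.003 0 0 -4.4 210")

```text
time_s: 29.83
tcp_pos: [593.3, -272.6, 194.4]
tool_rot: [180.0, 0.0, -56.8]
force: [-0.5, -0.5, 1.3]
width: 18.4
```

```bash
python3 st.py 5
```

```text
30.0333 tcp [ 593.31 -272.6   194.4 ] rot [-179.99    0.    -56.79] w 18.7 j7 -89.1
F [ 0.26 -0.67  0.84] [0.6  0.72 0.51] M [-0.252 -0.13  -0.008] [0.039 0.007 0.008]
eff7 [-0.026 -0.006 -0.003 -0.005 -0.007] Fz [ 1.3  0.9  0.7  1.4 -0.1] Mz [-0.001 -0.012  0.004 -0.018 -0.01 ]
```

>>> drive_tool(commands="0 0 0 0 0 0 190;0 0 0 0 0 0 180;0 0 0 0 0 0 165;0 0 0 0 0 0 150;0 0 0 0 0 0 130;0 0 0 0 0 0 120;0 0 0.2 0 0 0 110;0 0 0.8 0 0 0 110;0 0 1.6 0 0 0 110;0 0 2.6 0 0 0 110;0 0 3.6 0 0 0 110;-1 1 4.4 0 0 0 110")

```text
time_s: 31.03
tcp_pos: [569.8, -253.1, 308.8]
tool_rot: [-180.0, -0.5, -57.1]
force: [-0.6, 0.1, 1.9]
width: 48.5
```

>>> drive_tool(commands="-1 0.5 0.8 0 0 0 110;-2 1 1.2 0 0 0 110;-3 1.5 1.5 0 0 0 110;-4 2 1.6 0 0 0 110;-5 2.5 1.6 0 0 0 110;-5.6 2.8 1.6 0 0 0 110;-5.6 2.8 1.6 0 0 0 110;-5.6 2.8 1.6 0 0 0 110")

```text
time_s: 31.7
tcp_pos: [427.8, -177.0, 344.8]
tool_rot: [-179.5, 0.2, -56.7]
force: [0.2, 0.3, -1.5]
width: 48.6
```

Run:
```python
from ov import *
s=robot.get_state();print(s['time_s'],s['tcp_pos'],s['force'])
a=np.ascontiguousarray(robot.snapshot('side')[:,:,::-1]);cv2.imwrite('pics/f1.png',ov(a,'side',280,240,85,60,9,gc=(-23.5,0)))
cv2.imwrite('pics/f1f.png',a)
b=np.ascontiguousarray(robot.snapshot('top')[:,:,::-1]);cv2.imwrite('pics/f2.png',b)
```

```text
31.7 [ 427.77716658 -176.99568788  344.83215164] [ 0.24928263  0.34868515 -1.4796984 ]
```

View pics/f1.png

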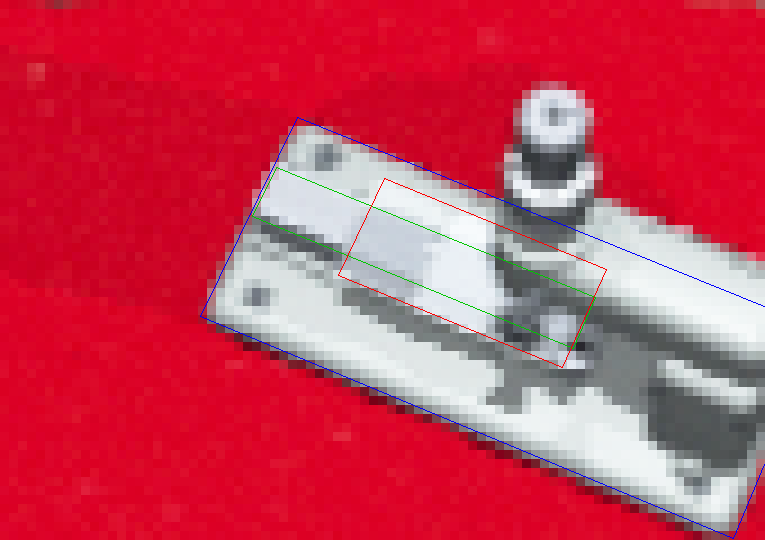

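View pics/f1f.png

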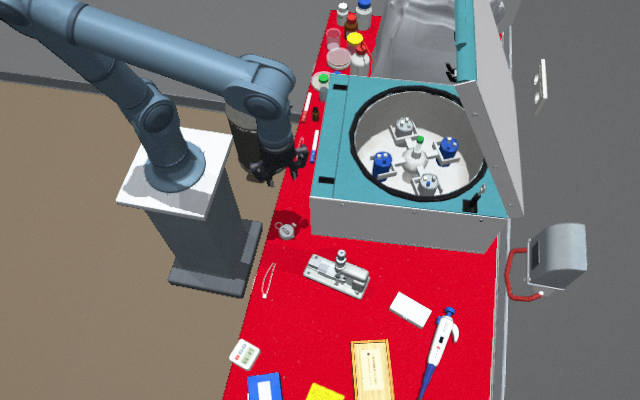

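View pics/f2.png

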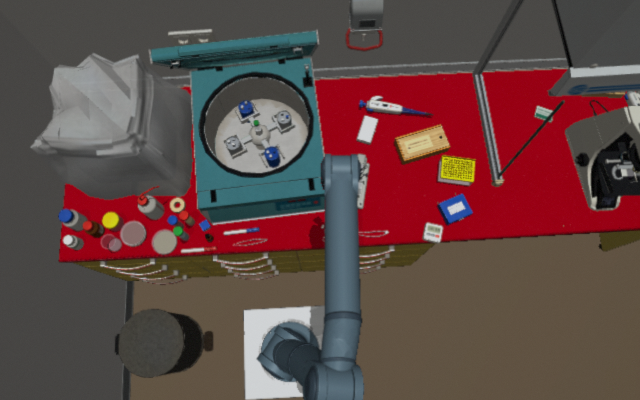

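The side view shows the glass still inside its home outline. The knob top is at about row 252.5, roughly 0.7 px lower than at the start. The forceps (267,280), timer (244,354) and tally counter (286,231) are where they began.

>>> drive_tool(commands="0 0 0 0 0 0 110;0 0 0 0 0 0 110;0 0 0 0 0 0 110")

```text
time_s: 32.05
tcp_pos: [428.2, -179.2, 344.0]
tool_rot: [179.8, -0.0, -57.1]
force: [0.5, 0.7, -0.0]
width: 48.3
```

```bash
python3 -c "
from station import robot
s=robot.get_state();print(s['time_s'],abs(s['joint_vel']).max(),s['force']);print(robot.hand_in())"
```

```text
32.05 0.8735343718374587 [ 0.544586    0.671437   -0.00578174]
the job is handed in; nothing more can be done
None
```

The glass is on the rest against the end stop and clamped by the spindle. I handed the job in at 32 s with the hand well clear.

- **Placing:** I laid the glass short on the rest and pushed its front end with a finger on each side of the bar. I stopped when the hand stalled against the end stop, at about 4 N. In the last side view the glass lies within its home outline, and the bystanders I could pick out have not moved.
- **Clamping:** I turned the knob clockwise, following it down about 5 mm with 0.5–2 N of upward force on the hand. At about 186° the knob stopped sinking and the torque at the last joint changed by about 0.017 N m, close to the step expected when the clutch slips. I then turned about 38° more without following. With the few degrees already slipped, that makes about 42–48° of slip by my estimate.
- **Less certain:** The wrist moment reading was too noisy, and off in sign, to confirm the torque. I judged the clamping from the hand's height, the vertical force and the last joint's effort. The last side view shows the knob about 0.7 px lower, roughly what a 5 mm drop should give. I had no direct reading of the slip or of the clamping force.

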